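# Slide a cake tray through a treadle gate

### The job

Press the blue treadle down with a fingertip so that the yellow gate sinks into the chute, and keep it held down while you push the dark steel cake tray along the chute with the same hand, right over and past the gate, until the tray rests at the end stop. Only push: do not lift the tray or its cake, do not let tray and gate press on each other, and leave the other things on the table alone. Finish with the hand clear, so that the gate has sprung up again behind the tray.

Things in the scene. Friction and masses are not known exactly. Their poses are not given: they have to be found in the camera images.
- chute: fixed straight chute on the table, white deck with steel rails. Origin on the table under the gate's middle; +y is the way the tray is pushed, the -x side (robot side) carries the treadle, z up. The deck is 28 mm high and runs from y = -250 mm (open entry) to +180 mm. Between the 6 mm thick rails it is 100 mm wide (x = -50 to +50); the treadle-side rail stands 10 mm above the deck, the other 18 mm
- end_stop (a point): middle of the face of the black rubber end stop across the far end of the chute, at chute y = +169 mm, 10 mm above the deck
- tray: loose open dark steel tray holding a ring cake, 94 (its x) by 100 (its y, along the chute) by 26 mm high, 0.26 to 0.44 kg with the cake; origin at the centre of its underside. It stands on the deck before the gate, in line with the chute, 3 mm clear of each rail. Its rear wall, the one to push, is at tray y = -50 mm. At the end stop its origin is at chute y = +119 mm
- sample_cake: brown ring cake with dark chips, about 80 mm wide and 33 mm high, lying loose in the tray, its top 37 mm above the deck; origin at the centre of its underside
- timer: small white pocket timer 70x66x21 mm on the table beyond the chute; leave alone
- marker: marker pen 135 mm long lying on the table beyond the chute; leave alone
- spare_cake: plain ring cake, 80 mm wide and 34 mm high, on the table beyond the chute; leave alone
- tape_roll: roll of adhesive tape 103 mm wide and 25 mm high lying on the table off the entry end of the chute; leave alone
- gate: sprung yellow gate bar, 8 mm thick, across the chute at chute y = 0, with its blue treadle, one moving part; origin on its hinge (axis along chute y, at chute x = +74 mm, 14 mm above the table). Let go, it stands up to about 20 mm above the deck on the treadle side; turned down by 0.24 rad it is on its stop. Once turned down 0.19 rad it lies below the deck and a tray passes freely
- treadle_mid (a point): middle of the top of the blue treadle, a ribbed strip outside the robot-side rail, 34 mm wide, 370 mm long (chute y = -245 to +125 mm); pressed down it spans chute x = -61 to -95 mm. This point is 70 mm above the table with the gate up (the strip then slopes up towards the robot), 34 mm when fully down (level); below 42 mm the gate is clear. Pressing it down takes about 3 to 6 N anywhere along it

How it is judged:
By the outcome, as a careful person would: the job done as asked, in the order asked, and still so for the second after the job is handed in, with the robot touching nothing.
It also fails if it takes over 42 s, if anything falls off the work surface, if the arm or the gripper's body presses on something with over 40 N, if the wrist force passes 120 N, or if a joint passes its speed limit or range.

### The arm

A 6-joint arm with a two-finger parallel gripper is mounted at the origin on a cart in front of the work surface, level with it; the furniture and walls round the work are solid. World frame = base frame: x ahead of the robot, y to its left, z up, the work surface at z = 0. Lengths are in m, angles in rad, forces in N, time in s.
With the tool pointing down it reaches from about 0.275 to 0.825 m from the base axis. Payload 4.9 kg.
Tool frame: the origin (TCP) lies midway between the tips of the shut fingers; the grasp point (between the pads) lies 19 mm behind it (grip_point_offset is the distance from the TCP to the grasp point, in m); z points along the fingers, x is the direction in which the jaws open and shut, and the axes are right-handed (so a half turn about z gives the same grasp; the last joint's range is limited). The gripper opens to 85 mm and grips with 20 to 120 N. Pads are 22 mm wide; open, the fingers measure 114 mm over their backs; the gripper's body (76 mm by 85 mm) begins 54 mm behind the grasp point. The pads swing forward as they close: fully open they stand 13 mm farther back than shut.
Start: joints at [1.2, 0.326, -0.193, 1.052, 0, 1.437], TCP at [0.129, 0.535, 0.231] pointing down, gripper open.
Joint ranges: [-2.65, 2.65], [-0.97, 1.79], [-1.3, 1.35], [-1.93, 2.1], [-1.47, 1.37], [-3.14, 3.14]. Speed limits (rad/s): [2.57, 2.57, 3.14, 3.14, 3.14, 3.14].

### API

Orientations are given as a rotation vector (axis times angle).
In Python, from cell import * gives the robot as it stands. Calls block until the motion is done:
- movep(position, orientation): joint-space move of the TCP to a pose.
- move_l(position, velocity=0.15, rot=None, until_force=None): straight line of the TCP; rot=None keeps the orientation; velocity is the mean speed in m/s. With until_force (N) it stops when the force on the tool has changed by that much, and returns True; else False.
- set_joints(angles): joint-space move.
- let_go() and grab(newtons=None): open the fingers fully, or close them until they stop; newtons is the grip in N (None keeps the last).
- sleep(seconds).
- ik(position, orientation): joint angles nearest the present ones, or None.
- get_state(): the state.
- grab_frame(name): name is "side" or "top"; returns a dict with "img" (420x560x3 uint8, red, green, blue), "fx", "fy", "cx", "cy" (pixels), "cam_to_world" (4x4, takes a point from camera to world coordinates). Camera axes: x right, y down, z forward; pixel columns grow to the right and rows downward; lengths in m; the calibration is good to about 2 mm. A picture is of the moment at which its call begins. There is no depth.
A pose or a line that the arm cannot do raises MotionError and nothing moves.
- sign_off(): hands the job in, once; it reports no verdict.
Trained networks look in the newest picture that a camera, given by its name, has taken for a name from the list of things; names that differ only in an ending like _2 or _b are one class to them, and where a whole thing is asked for, a point or a joint stands for the part that bears it (a point fixed in the world has none). Each returns a list of dicts, best first, with "score" (0 to 1); they miss things now and then, are a little off and sometimes report something else, mostly with a low value. They report only what shows in the picture. A call takes as long as a camera call.
- spot_in(camera, name): "centre" ([column, row] in pixels, amid what is visible of it).
- silhouettes(camera, name): "mask" (420x560 bool, what is visible of it) and "centre" ([column, row] in pixels, amid what is visible of it).
- tip_of(camera, name): "centre" ([column, row] in pixels: a listed point, or the origin of a listed thing).
The state is a dict: "clock": time; "q": joint angles; "joint_velocities": joint speeds; "tau": joint torques, N m; "position": TCP position; "eef_rot": TCP orientation; "contact_force": force on the tool from outside, world axes, zero at the start; "wrist_torque": the same for the moment, N m; "finger_gap": opening from 0.0 (shut) to 1.0 (fully open).
Only numpy, scipy, OpenCV 4.12 (cv2) and the standard library are available. Lean on these libraries where they do the work, as an engineer would, in place of code of your own. Each camera call takes 0.05 s, during which the arm holds its last target.

## Working session

There is one attempt and no reset: what is moved stays moved. The work goes in short steps, each a Python script; the robot and the scene stay as the last script left them, time stands still between calls to the robot, and variables do not carry over. Pictures are saved under pics/ and viewed, and the job is handed in when it is done.

```bash
mkdir -p pics; ls
python3 - <<'E'
from cell import *
import cv2,numpy as np
for c in ("side","top"):
    f=grab_frame(c); cv2.imwrite(f"pics/{c}0.png",f["img"][:,:,::-1]); print(c,f["fx"],f["fy"],f["cx"],f["cy"]); print(np.round(f["cam_to_world"],4).tolist())
    for n in ("treadle_mid","end_stop","tray","gate","sample_cake","chute"):
        print(n,[(np.round(d["centre"],1).tolist(),round(d["score"],2)) for d in tip_of(c,n)[:2]])
s=get_state();print(s)
E
```

```text
pics
side 435.4888144767299 435.4888144767299 279.7694324597004 212.0556048999387
[[-0.9296, -0.1417, 0.3403, 0.3137], [-0.3686, 0.3377, -0.8661, 0.7602], [0.0078, -0.9305, -0.3662, 0.4141], [0.0, 0.0, 0.0, 1.0]]
treadle_mid [([345.7, 223.3], 0.74)]
end_stop [([207.6, 266.8], 0.71)]
tray [([322.7, 227.4], 0.6)]
gate []
sample_cake [([322.9, 229.5], 0.91)]
chute [([299.7, 258.7], 0.9), ([240.3, 244.1], 0.67)]
top 380.96729521543796 380.96729521543796 278.1301918549815 210.20387370369212
[[-0.0249, -0.9975, 0.0661, 0.5513], [-0.9995, 0.0261, 0.0164, -0.0727], [-0.0181, -0.0656, -0.9977, 1.1411], [0.0, 0.0, 0.0, 1.0]]
treadle_mid [([273.1, 258.5], 0.63)]
end_stop [([198.7, 221.6], 0.89)]
tray [([287.1, 237.8], 0.61)]
gate [([254.5, 211.3], 0.9)]
sample_cake [([290.1, 238.0], 0.63)]
chute [([257.2, 229.5], 0.87), ([288.8, 238.2], 0.55)]
{'clock': 0.7, 'q': array([ 1.19983274e+00,  3.26160813e-01, -1.92577991e-01,  1.05198384e+00,
        3.53240984e-05,  1.43662476e+00]), 'joint_velocities': array([-8.76502100e-04, -2.51888648e-03,  2.44483786e-03, -2.48128684e-03,
        3.36969834e-04,  7.94850615e-05]), 'tau': array([-1.14900689e-03, -4.43200779e+01,  2.62710249e+01,  8.41221117e-04,
       -1.11815857e-04, -3.80939067e-07]), 'position': array([0.12899975, 0.53469909, 0.23131057]), 'eef_rot': array([-2.46823245e+00, -1.94345224e+00, -7.15120853e-05]), 'contact_force': array([-0.3627057 ,  0.81126928, -0.0727786 ]), 'wrist_torque': array([0.06887479, 0.00426155, 0.01460935]), 'finger_gap': 1.0019491141555135}
```

View pics/side0.png

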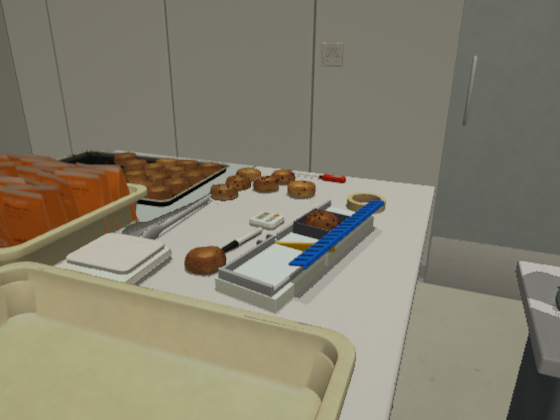

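View pics/top0.png

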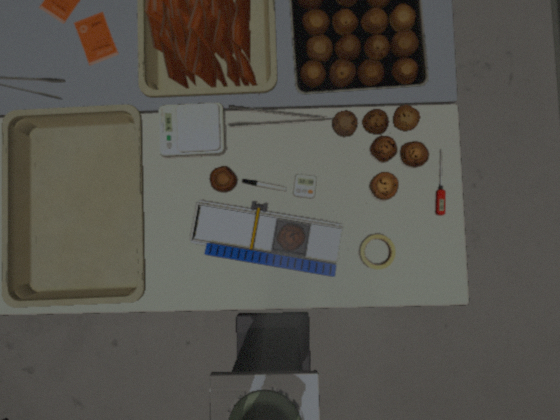

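The top view shows the chute tilted slightly. The end stop is on the left at about (198,222), the blue treadle is on the robot side at (270,260), the gate bar is at (255,228), and the tray is to its right at (290,238). Next I'll fit the chute pose from the detections and edges.

```bash
cat > h.py <<'E'
from cell import *
import cv2,numpy as np
from scipy.optimize import least_squares
from scipy.spatial.transform import Rotation as R
def proj(f,P):
    T=np.linalg.inv(np.array(f["cam_to_world"])); p=np.atleast_2d(P)@T[:3,:3].T+T[:3,3]
    return np.c_[f["fx"]*p[:,0]/p[:,2]+f["cx"],f["fy"]*p[:,1]/p[:,2]+f["cy"]]
def c2w(v,P):
    P=np.atleast_2d(np.array(P,float)); c,s=np.cos(v[2]),np.sin(v[2])
    return np.c_[v[0]+c*P[:,0]-s*P[:,1],v[1]+s*P[:,0]+c*P[:,1],P[:,2]]
def treadle(a,d):  # d: turned-down angle, a: chute x at level -> (x,z)
    t=.24-d; r=.074-a; return .074-(r*np.cos(t)-.02*np.sin(t)), .014+r*np.sin(t)+.02*np.cos(t)
def draw(f,v,ty,d,name,sc=3,roi=None):
    im=cv2.resize(f["img"][:,:,::-1],None,fx=sc,fy=sc,interpolation=cv2.INTER_CUBIC).copy()
    def loop(P,col): cv2.polylines(im,[np.round((proj(f,c2w(v,P))+.5)*sc-.5).astype(int)],True,col,1)
    for z in (.028,): loop([[-.05,-.25,z],[.05,-.25,z],[.05,.18,z],[-.05,.18,z]],(0,255,0))
    loop([[.056,-.25,.046],[.056,.18,.046]],(255,255,0)); loop([[-.056,-.25,.038],[-.056,.18,.038]],(255,255,0))
    a,za=treadle(-.061,d); b,zb=treadle(-.095,d)
    loop([[a,-.245,za],[b,-.245,zb],[b,.125,zb],[a,.125,za]],(0,0,255))
    for z in (.054,): loop([[-.047,ty-.05,z],[.047,ty-.05,z],[.047,ty+.05,z],[-.047,ty+.05,z]],(255,0,255))
    x0,y0,x1,y1=[int(q*sc) for q in roi]; cv2.imwrite(name,im[y0:y1,x0:x1])
E
python3 - <<'E'
from h import *
import json
tx,tz=treadle(-.078,0)
M={"treadle_mid":[tx,-.06,tz],"end_stop":[0,.169,.038],"gate":[.074,0,.014],"chute":[0,0,0]}
F={c:grab_frame(c) for c in ("side","top")}
D=[]
for c in F:
    for n in list(M)+["tray","sample_cake"]:
        r=tip_of(c,n)
        if r and r[0]["score"]>.5: D.append((c,n,np.array(r[0]["centre"])))
def res(v):
    o=[]
    for c,n,p in D:
        if n in("tray","sample_cake"): P=[0,v[3],.028 if n=="tray" else .032]
        else: P=M[n]
        o.append(proj(F[c],c2w(v,P))[0]-p)
    return np.concatenate(o)
s=least_squares(res,[.5,.05,-.1,-.1],loss="soft_l1"); print(s.x)
for (c,n,p),r in zip(D,res(s.x).reshape(-1,2)): print(c,n,r.round(1))
json.dump(s.x.tolist(),open("fit.json","w"))
draw(F["top"],s.x,s.x[3],0,"pics/top_fit1.png",4,(175,190,360,290))
draw(F["side"],s.x,s.x[3],0,"pics/side_fit1.png",4,(205,185,400,305))
E
```

```text
[ 0.56394928  0.01338808 -0.17697555 -0.10540069]
side treadle_mid [3.4 3.9]
side end_stop [ 3.2 -0.9]
side gate [-74.   20.7]
side chute [-1.5 -0.5]
side tray [1.  3.2]
side sample_cake [-1.8 -1.2]
top treadle_mid [0.5 0.2]
top end_stop [-0.8 -2. ]
top gate [ 2.2 -3.7]
top chute [-0.7  3.8]
top tray [1.2 3.4]
top sample_cake [-0.8 -0.8]
```

View pics/top_fit1.png

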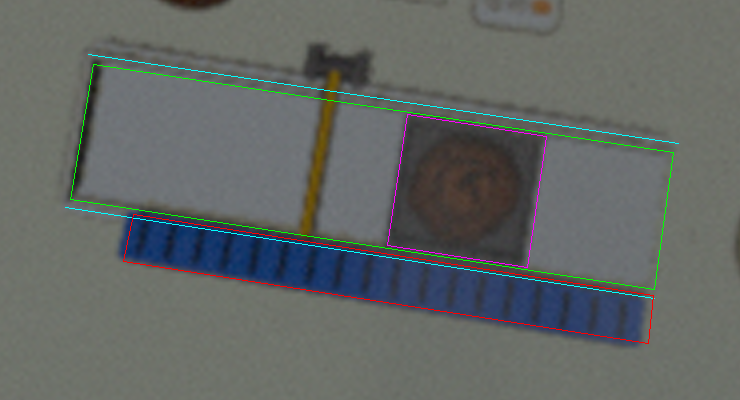

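View pics/side_fit1.png

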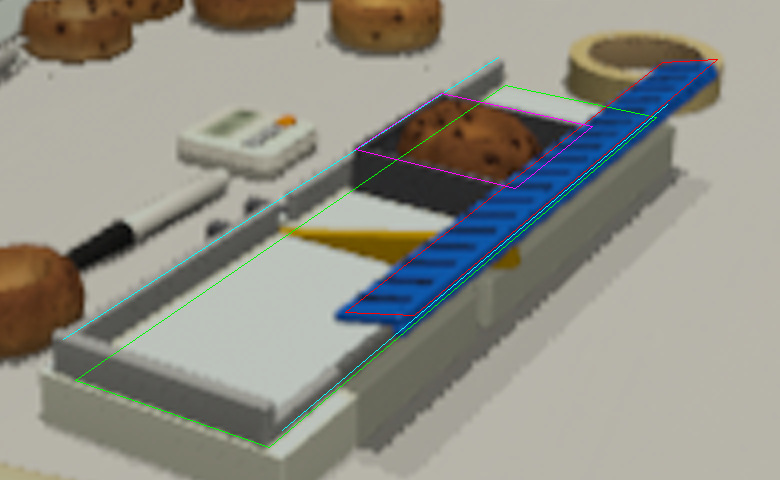

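Run:
```python
from h import *
import json
F={c:grab_frame(c) for c in ("side","top")}
a,za=treadle(-.061,0); b,zb=treadle(-.095,0)
T=lambda p:np.array([175+(p[0]-1.5)/4,190+(p[1]-1.5)/4]); S=lambda p:np.array([205+(p[0]-1.5)/4,185+(p[1]-1.5)/4])
D=[("top",[a,.125,za],T((132,215)),0),("top",[b,.125,zb],T((120,261)),0),("top",[b,-.245,zb],T((640,346)),0),
("top",[-.047,.05,.054],T((386,246)),1),("top",[.047,.05,.054],T((404,114)),1),("top",[.047,-.05,.054],T((547,137)),1),("top",[-.047,-.05,.054],T((530,270)),1),
("top",[0,.169,.038],T((92,130)),0),
("side",[a,.125,za],S((336,314)),0),("side",[b,.125,zb],S((402,322)),0),("side",[a,-.245,za],S((662,62)),0),("side",[b,-.245,zb],S((718,66)),0),
("side",[.047,.05,.054],S((354,150)),1),("side",[.047,.05,.028],S((354,190)),1)]
def res(v,dd=D):
    o=[]
    for c,P,p,t in dd:
        P=np.array(P,float); P[1]+=t*v[3]
        o.append(proj(F[c],c2w(v,P))[0]-p)
    return np.concatenate(o)
for sub in (D,[d for d in D if d[0]=="top"],[d for d in D if d[0]=="side"]):
    s0=least_squares(res,[.56,.01,-.17,-.1],loss="soft_l1",args=(sub,)); print(s0.x.round(4))
s=least_squares(res,[.56,.01,-.17,-.1],loss="soft_l1")
for d,r in zip(D,res(s.x).reshape(-1,2)): print(d[0],d[1],r.round(1))
json.dump(s.x.tolist(),open("fit.json","w"))
draw(F["top"],s.x,s.x[3],0,"pics/top_fit2.png",4,(175,190,360,290))
draw(F["side"],s.x,s.x[3],0,"pics/side_fit2.png",4,(205,185,400,305))
```

```text
[ 0.565   0.0162 -0.1869 -0.1084]
[ 0.5639  0.0151 -0.1839 -0.1072]
[ 0.5655  0.0176 -0.1883 -0.1096]
top [np.float64(-0.052376574076481316), 0.125, np.float64(0.06551661406470376)] [-0.9 -1. ]
top [np.float64(-0.08540206522145032), 0.125, np.float64(0.07359850336322633)] [-0.5 -0.7]
top [np.float64(-0.08540206522145032), -0.245, np.float64(0.07359850336322633)] [ 0.6 -0.2]
top [-0.047, 0.05, 0.054] [ 0.1 -0.2]
top [0.047, 0.05, 0.054] [1.  0.1]
top [0.047, -0.05, 0.054] [-0.1  0. ]
top [-0.047, -0.05, 0.054] [-1.1 -0.5]
top [0, 0.169, 0.038] [-0.7 -0.2]
side [np.float64(-0.052376574076481316), 0.125, np.float64(0.06551661406470376)] [0.2 0.2]
side [np.float64(-0.08540206522145032), 0.125, np.float64(0.07359850336322633)] [ 1. -1.]
side [np.float64(-0.052376574076481316), -0.245, np.float64(0.06551661406470376)] [0.2 0.5]
side [np.float64(-0.08540206522145032), -0.245, np.float64(0.07359850336322633)] [ 0.1 -1. ]
side [0.047, 0.05, 0.054] [ 0.3 -0.3]
side [0.047, 0.05, 0.028] [0.1 0.8]
```

View pics/top_fit2.png

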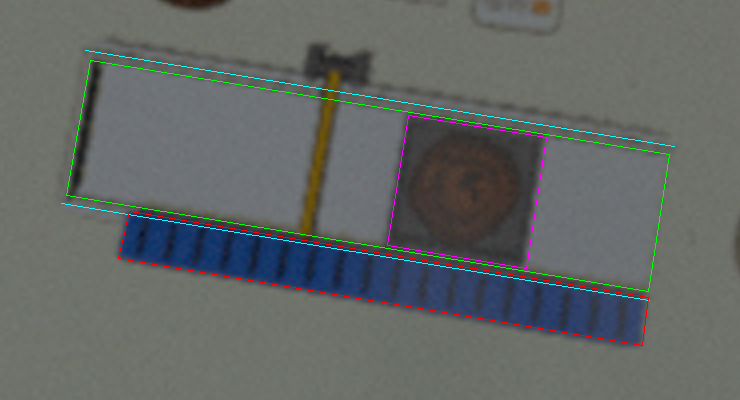

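View pics/side_fit2.png

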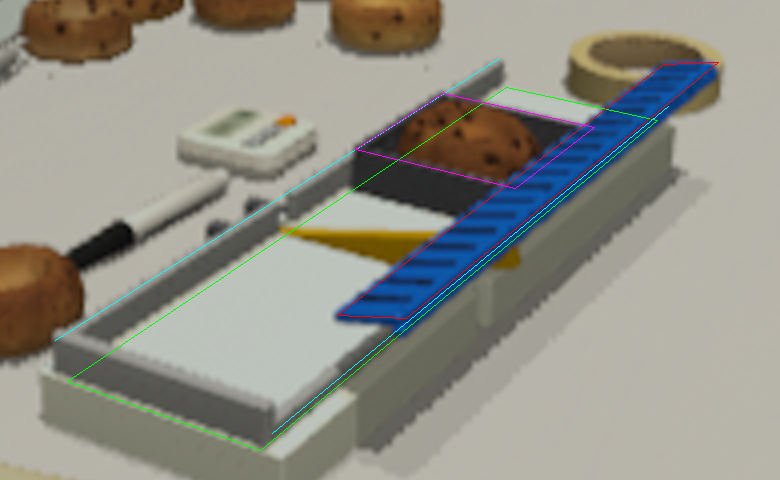

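```bash
cat >> h.py <<'E'
import json
V=np.array(json.load(open("fit.json"))); TH=np.radians(-25)
def rot(flip):
    t=V[2]+TH+(np.pi if flip else 0); x=np.array([np.cos(t),np.sin(t),0]); z=np.array([0,0,-1.])
    return R.from_matrix(np.c_[x,np.cross(z,x),z]).as_rotvec()
def tcp(by,z,bx=.009):  # finger B (in chute) centre at chute (bx,by); mid is half span back
    u=np.array([np.cos(TH),np.sin(TH)])*.04975
    return c2w(V,[[bx-u[0],by-u[1],z]])[0]
def st(m=""):
    s=get_state(); c,sn=np.cos(V[2]),np.sin(V[2]); p=s["position"]-[V[0],V[1],0]; f=s["contact_force"]
    print(m,"t%.2f"%s["clock"],"chute pos",np.round([c*p[0]+sn*p[1],-sn*p[0]+c*p[1],p[2]],4),"F",np.round([c*f[0]+sn*f[1],-sn*f[0]+c*f[1],f[2]],1),"M",np.round(s["wrist_torque"],2)); return s
E
python3 - <<'E'
from h import *
y0=V[3]-.05-.013-.010
for fl in (0,1):
    for (by,z) in ((y0,.15),(y0,.02),(.056,.02),(.056,.15)):
        q=ik(tcp(by,z),rot(fl)); print(fl,by,z,None if q is None else np.round(q,2))
E
```

```text
0 -0.18135196591568647 0.15 [-0.41  0.34 -0.4   0.83  0.    1.79]
0 -0.18135196591568647 0.02 [-0.41  0.51 -0.53  0.53  0.    1.79]
0 0.056 0.02 [ 0.05  0.56 -0.44  0.57  0.    2.24]
0 0.056 0.15 [ 0.05  0.4  -0.31  0.87  0.    2.24]
1 -0.18135196591568647 0.15 [-0.41  0.34 -0.4   0.83  0.   -1.35]
1 -0.18135196591568647 0.02 [-0.41  0.51 -0.53  0.53  0.   -1.35]
1 0.056 0.02 [ 0.05  0.56 -0.44  0.57  0.   -0.9 ]
1 0.056 0.15 [ 0.05  0.4  -0.31  0.87  0.   -0.9 ]
```

Run:
```python
from h import *
y0=V[3]-.05-.013-.010
movep(tcp(y0,.20),rot(0)); st()
move_l(tcp(y0,.085),velocity=.12); st("above")
for c,roi in (("top",(175,190,375,340)),("side",(205,125,400,270))):
    f=grab_frame(c); draw(f,V,V[3],0,f"pics/{c}_a.png",4,roi)
```

```text
t4.20 chute pos [-0.0361 -0.1596  0.2   ] F [0.  0.5 0.1] M [ 0.03  0.02 -0.05]
above t5.31 chute pos [-0.0355 -0.1604  0.0856] F [-0.1 -0.4 -0.1] M [-0.02 -0.01 -0.04]
```

View pics/top_a.png

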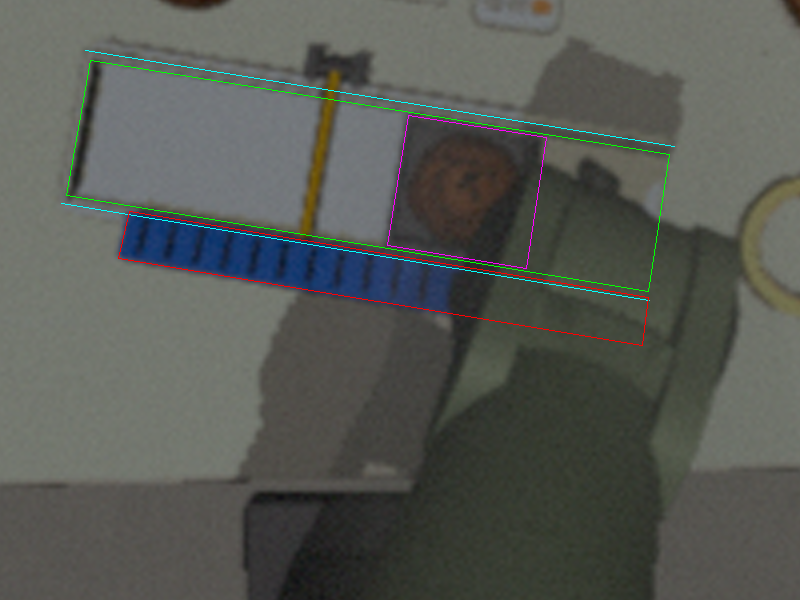

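View pics/side_a.png

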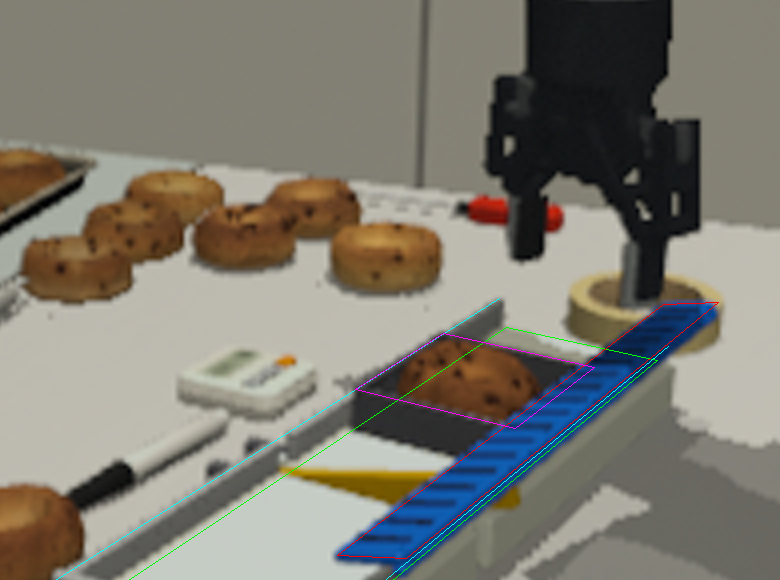

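Side view: finger A's tip is at about (645,300) in the crop, over the treadle. Finger B's tip is at about (525,258), over the chute behind the tray. I'll compare those against the geometry, then descend.

Run:
```python
from h import *
f=grab_frame("side"); y0=V[3]-.073
for z in (.0855,.0985): print((4*(proj(f,c2w(V,[[.009,y0,z],[-.081,y0+.042,z]]))-[205,125])).round(0).tolist())
r=move_l(tcp(y0,.050),velocity=.04,until_force=2.0); st("contact %s"%r)
```

```text
[[522.0, 281.0], [642.0, 334.0]]
[[523.0, 260.0], [644.0, 311.0]]
contact True t6.12 chute pos [-0.0368 -0.1602  0.0573] F [1.  0.3 2.9] M [-0.04 -0.12  0.03]
```

Run:
```python
from h import *
y0=V[3]-.073
for z in (.04,.03,.026,.024,.022,.0205):
    r=move_l(tcp(y0,z),velocity=.04,until_force=9); s=st(f"{z} {r}")
    if s["contact_force"][2]>9: break
for c,roi in (("top",(175,190,375,340)),("side",(205,145,400,290))):
    f=grab_frame(c); draw(f,V,V[3],.24,f"pics/{c}_b.png",4,roi)
```

```text
0.04 False t6.72 chute pos [-0.0365 -0.1602  0.0398] F [-1.8 -0.2  5.1] M [ 0.15  0.61 -0.02]
0.03 False t7.12 chute pos [-0.0359 -0.1604  0.0302] F [-1.8 -0.5  4.8] M [0.12 0.62 0.05]
0.026 False t7.37 chute pos [-0.0357 -0.1604  0.0263] F [-1.4 -0.1  5. ] M [0.14 0.51 0.03]
0.024 False t7.62 chute pos [-0.0359 -0.1604  0.0243] F [-1.8 -1.   5.1] M [0.15 0.63 0.09]
0.022 False t7.87 chute pos [-0.0361 -0.1604  0.0222] F [-1.8 -0.8  5.5] M [0.14 0.66 0.05]
0.0205 False t8.12 chute pos [-0.0363 -0.1604  0.0207] F [-2.1 -0.2  4.7] M [0.21 0.71 0.1 ]
```

View pics/side_b.png

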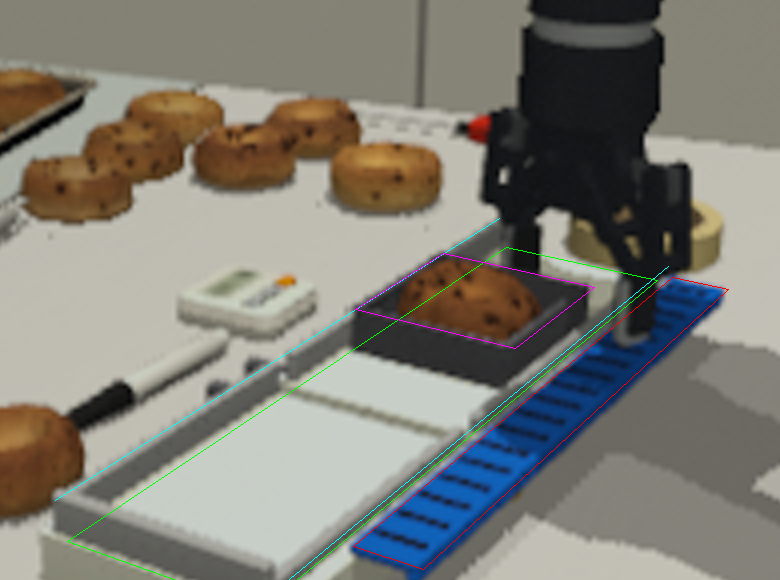

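The side view shows the treadle level and the gate reduced to a slot line at (360,410), below the deck. The force on the tool is about 5 N. Next I push the tray.

Run:
```python
from h import *
y0=V[3]-.073
for by in (y0+.02,-.10,-.05):
    r=move_l(tcp(by,.0205),velocity=.06,until_force=12); st(f"{by:.3f} {r}")
    if r: break
for c,roi in (("top",(175,190,375,340)),("side",(205,145,400,290))):
    f=grab_frame(c); draw(f,V,by+.063,.24,f"pics/{c}_c.png",4,roi)
```

```text
-0.161 False t8.70 chute pos [-0.0346 -0.1407  0.0212] F [ 1.6 -2.8  6.7] M [-0.36  0.08 -0.03]
-0.100 False t9.88 chute pos [-0.0348 -0.0802  0.0211] F [ 0.6 -4.9  5.8] M [-0.89  0.25  0.05]
-0.050 False t10.86 chute pos [-0.0349 -0.03    0.0211] F [ 0.5 -4.   7.6] M [-0.91  0.18  0.07]
```

View pics/side_c.png

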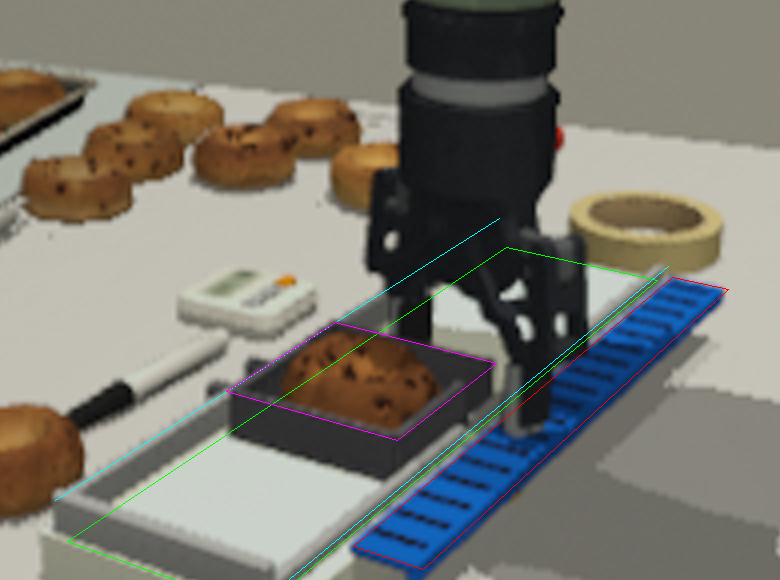

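View pics/top_c.png

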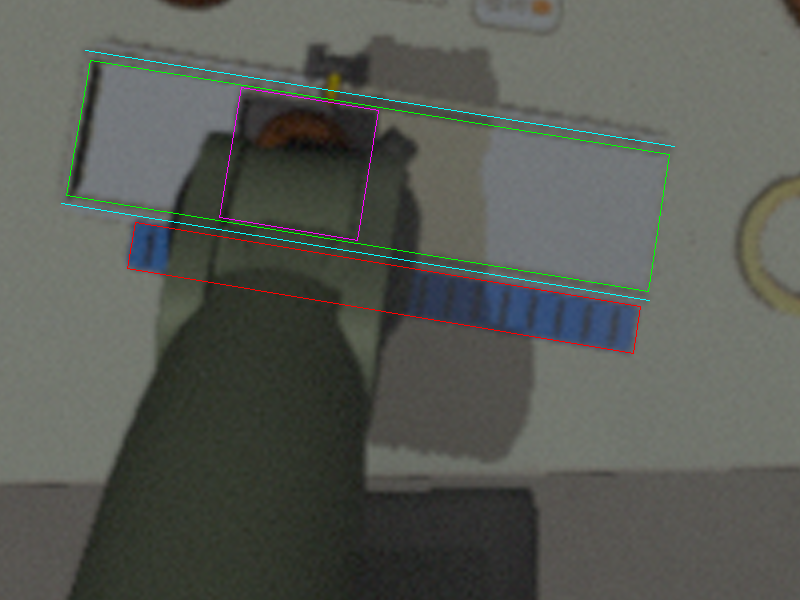

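The tray is sliding straight over the lowered gate, and its outline matches the prediction. I'll continue to the stop.

Run:
```python
from h import *
for by,v,lim in ((0.0,.06,12),(.043,.06,12),(.062,.02,6)):
    r=move_l(tcp(by,.0205),velocity=v,until_force=lim); st(f"{by:.3f} {r}")
for c,roi in (("top",(175,190,375,340)),("side",(205,185,400,330))):
    f=grab_frame(c); draw(f,V,.119,.24,f"pics/{c}_d.png",4,roi)
```

```text
0.000 False t11.94 chute pos [-0.035   0.0199  0.0211] F [-0.2 -5.6  6.4] M [-0.97  0.21  0.02]
0.043 False t12.81 chute pos [-0.0351  0.063   0.0211] F [ 0.6 -5.4  6.9] M [-0.93  0.21  0.02]
0.062 True t13.56 chute pos [-0.0351  0.0769  0.0212] F [ 0.1 -2.9  5.7] M [-0.1   0.29 -0.28]
```

View pics/side_d.png

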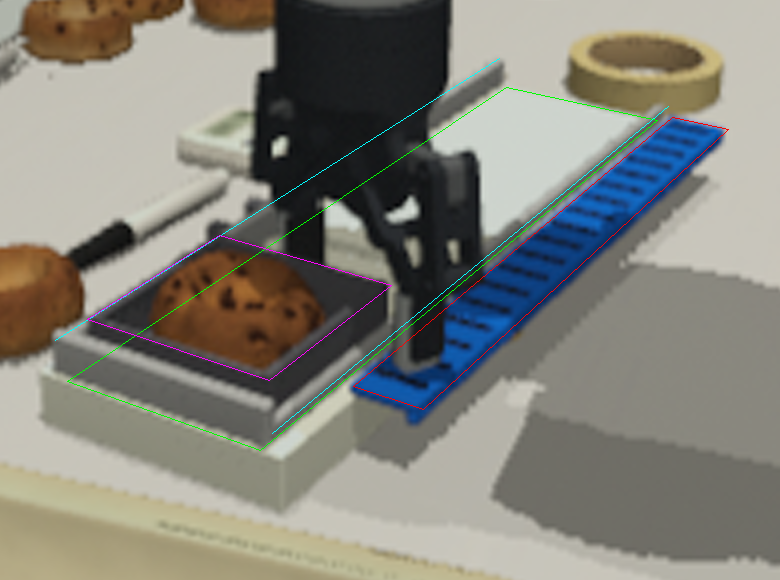

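Run:
```python
from h import *
r=move_l(tcp(.064,.0205),velocity=.015,until_force=8); st(f"press {r}"); sleep(.2); st("hold")
p=get_state()["position"]
c,s=np.cos(V[2]),np.sin(V[2])
q=p-.008*np.array([-s,c,0]); move_l(q,velocity=.03); st("back")
q[2]=.2; move_l(q,velocity=.08); st("up")
d=np.array([-.10,-.12,0]); movep(q+d+[0,0,.08],rot(0)); st("clear"); sleep(.3)
for c,roi in (("top",(175,190,375,340)),("side",(205,185,400,330))):
    f=grab_frame(c); draw(f,V,.119,0,f"pics/{c}_e.png",4,roi)
    for n in("tray","sample_cake","end_stop"): print(c,n,[(np.round(t["centre"],1).tolist(),round(t["score"],2)) for t in tip_of(c,n)[:2]])
    print("pred",proj(f,c2w(V,[0,.119,.028])).round(1).tolist(),proj(f,c2w(V,[0,.119,.032])).round(1).tolist())
```

```text
press True t13.97 chute pos [-0.0352  0.0768  0.0211] F [-0.8 -1.1  5.5] M [-0.06  0.25 -0.22]
hold t14.17 chute pos [-0.0352  0.0767  0.0211] F [-0.3  0.4  4.1] M [ 0.15  0.23 -0.2 ]
back t14.57 chute pos [-0.0349  0.0698  0.0215] F [1.  2.3 5.3] M [ 0.56  0.12 -0.06]
up t16.96 chute pos [-0.0354  0.0687  0.1997] F [-0.6 -0.   0.2] M [-0.   -0.05 -0.  ]
clear t17.69 chute pos [-0.1107 -0.0674  0.2798] F [ 0.1  1.3 -0.2] M [ 0.01 -0.01 -0.03]
top tray [([214.2, 226.8], 0.74), ([255.1, 211.0], 0.47)]
top sample_cake [([214.7, 226.6], 0.58), ([198.0, 221.3], 0.23)]
top end_stop [([199.3, 223.1], 0.88)]
pred [[214.5, 224.8]] [[214.2, 224.7]]
side tray [([265.7, 270.6], 0.81), ([267.3, 275.9], 0.34)]
side sample_cake [([268.6, 270.4], 0.62)]
side end_stop [([248.2, 279.9], 0.75), ([342.9, 225.0], 0.17)]
pred [[265.1, 272.9]] [[265.1, 271.0]]
```

View pics/side_e.png

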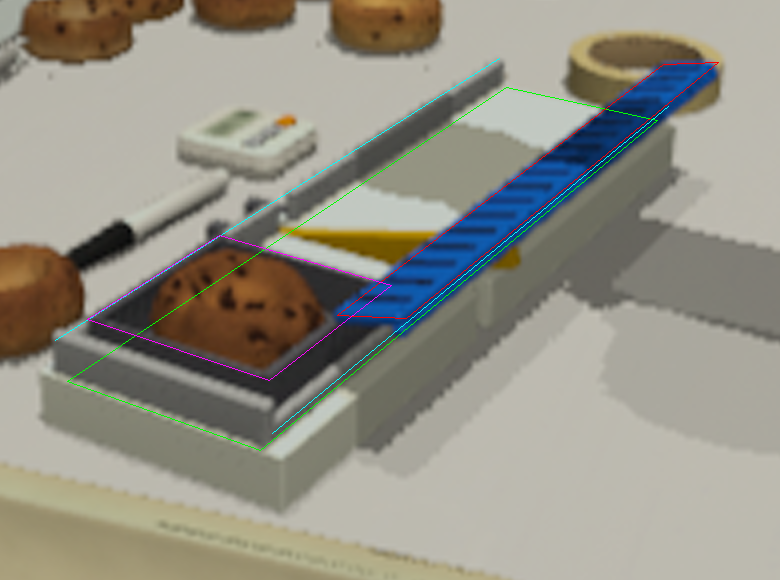

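View pics/top_e.png

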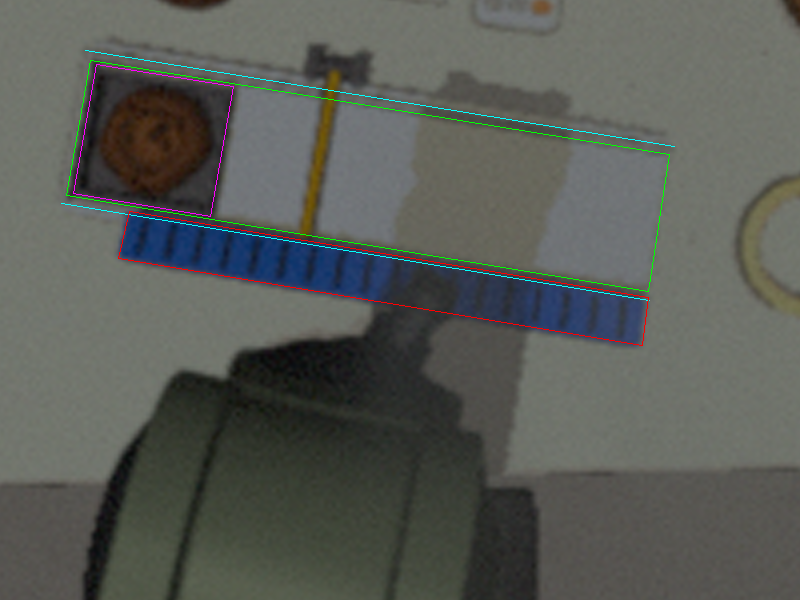

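Run:
```python
import cv2,numpy as np
from h import *
f=grab_frame("side"); 
im=cv2.resize(f["img"][:,:,::-1],None,fx=8,fy=8,interpolation=cv2.INTER_CUBIC)[240*8:305*8,212*8:308*8]; cv2.imwrite("pics/z.png",im)
P=[[0.04,.169,.046],[0.04,.159,.046]]; print("px per 10mm", proj(f,c2w(V,P)).round(2).tolist())
a=cv2.imread("pics/side_d.png",0); b=cv2.imread("pics/side_e.png",0)
# cake + tray interior patch between pressed and released pictures
A=a[245:365,155:300].astype(np.float32);B=b[245:365,155:300].astype(np.float32)
print("shift px(orig)",np.array(cv2.phaseCorrelate(A,B)[0])/4)
```

```text
px per 10mm [[229.62, 269.53], [233.21, 267.18]]
shift px(orig) [-0.01828084  0.0494813 ]
```

View pics/z.png

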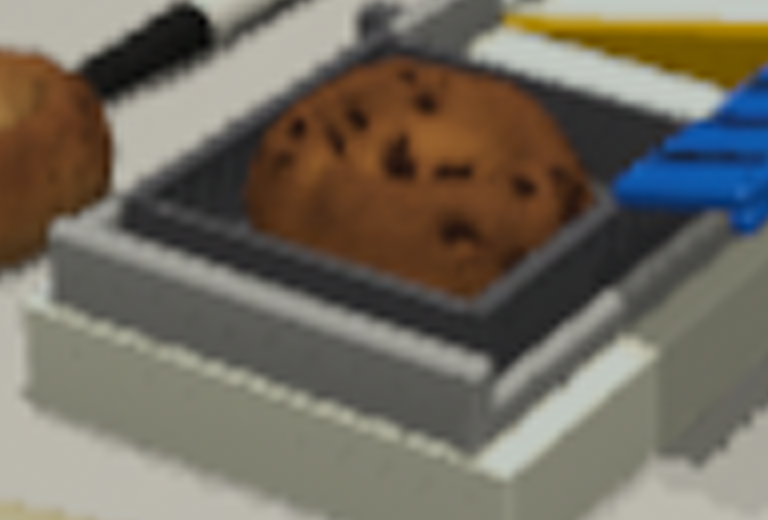

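Run:
```python
from h import *
st(); sign_off()
```

```text
t18.44 chute pos [-0.1111 -0.0677  0.28  ] F [0.7 1.  0.6] M [-0.02 -0.03 -0.  ]
the job is handed in; nothing more can be done
```

The tray is at the end stop with its cake, the gate has sprung up behind it, and the job was handed in at about 18.4 s of the 42 s allowed.

**How it was done:** I kept the gripper fully open. One fingertip held the treadle down with about 5–7 N, its tip about 34 mm above the table. The other fingertip pushed the tray's rear wall along the chute and over the lowered gate. I then backed off a little, lifted straight up and moved the hand clear.

**What the last checks showed:**
- **End stop:** The push was blocked exactly where the tray's rear wall should be, at about chute y = +69 mm. A second gentle press gained no distance.
- **Tray after release:** It did not move (image shift under 0.1 pixel), and its outline matches the end-stop pose in both cameras.
- **Gate and surroundings:** The gate and treadle are back in the raised position. In the last side view, the spare cake, marker, timer and tape roll were still where they started.

**What was less certain:**
- **Gap at the stop:** The rubber face is hidden from both cameras, so contact is inferred from force and position. A gap of about a millimetre could not be ruled out by eye.
- **Network readings:** The networks' point for the end stop in the side view shifted once the tray covered it, so I did not use it. Their early gate readings were also poor, so I fitted the chute position to image corners instead, which agreed between cameras to about 2 mm.

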